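# Bring the stone under the probe and lock the slide

## Task

On the gem tester, swing the red lock lever a quarter turn to its open stop, then slide the black carriage along its track by pushing it, without lifting it out, until the green stone sits directly under the tip of the fixed brass needle. Then swing the red lever back to its closed stop behind the carriage's post, so the stone stays locked under the needle. Leave the torch, jar and carton standing where they are.

Things in the scene. Friction and masses are not known exactly. Their poses are not given: they have to be found in the camera images.
- tester: Black gem tester fixed to the bench, x +-75, y -255 to 85 mm, origin on its underside. Metal track along its y (middle x = 0, surface z 30 mm) between steel guides (inner faces x +-22, 6 mm wide, tops z 36). At the +y end a column (y 60 to 84, z to 120) with a head (26 mm wide, y 27 to 77, z 102 to 120) and an 18 mm steel needle holder at y 34, z 88 to 104.
- probe_tip (a point): Tip of the fixed brass needle (3 mm thick), 54 mm above the bench over the middle of the track, at (0, 0, 54) mm of the tester; the needle slants up from it towards the tester's +y end. The carriage and stone pass freely beneath it.
- carriage: Loose black block lying in the track between the guides, 40 (x) x 90 (y) x 14 (z) mm, 0.25 kg, origin at the centre of its underside, its axes parallel to the tester's. It slides along the tester's y axis and starts at the -y end; the stone is towards +y, the post towards -y.
- stone (a point): Top of the green stone (12 mm across, in a white disc 26 mm across) on the carriage, at (0, 22, 16) mm of the carriage, i.e. 46 mm above the bench.
- post (a point): Centre of the top of the carriage's push post: upright aluminium pin with a yellow band, 12 mm in diameter, 43 mm tall above the carriage's top (z 44 to 87 mm above the bench), at (0, -30) mm of the carriage, thus 52 mm behind the stone.
- lever (a joint): Red lock lever's angle about an upright pivot at (-45, -72) mm of the tester. 0 = closed stop: bar along tester +x, across the track. 1.571 = open stop: bar along tester -y, beside the track; it swings over the -y side. Bar 12 mm wide, z 50 to 58: clears the carriage's block, blocks its post (8 mm beyond the closed bar when the stone is under the needle). Stiff, stays where left.
- lever_knob (a point): Centre of the top of the lever's upright round red knob, 16 mm in diameter, 80 mm from the pivot; z 50 to 92 mm above the bench. It can be pushed from either side.
- lever_pivot (a point): Point on the lever's pivot axis, 63 mm above the bench (top of the pivot cap, 20 mm in diameter).
- torch: Bystander: steel pocket torch standing upright, 26 mm in diameter, 86 mm tall, origin at the centre of its underside.
- jar: Bystander: amber-brown jar with a black cap, 42 mm in diameter, 50 mm tall, origin at the centre of its underside.
- carton: Bystander: small white carton, 36 x 42 x 60 mm, origin at the centre of its underside.
Mind the look-alikes: they are no part of the job. Leave any orange or turquoise look-alike of the carriage alone.

How it is judged (in metres and radians):
On the way, in this order (a step that is already met when the one before it is completed fails the run):
1. the lever is swung to its open stop (past 1.35 rad) (value of joint lever above 1.35 rad), for 0.2 s.
2. with the lever still open (past 1.1 rad), the stone rests within 5 mm, seen from above, of the needle's tip (horizontal distance between stone and probe_tip below 0.005 m and value of joint lever above 1.1 rad and linear speed of carriage below 0.01 m/s), for 0.3 s.
At the end, for the whole second after the job is handed in: The stone is within 5 mm of the needle's tip seen from above, the carriage lies flat in its track at rest (tilt under 0.08 rad, stone less than 50 mm above the bench), its post beyond the lever, and the lever is back at its closed stop (under 0.15 rad) (horizontal distance between stone and probe_tip below 0.005 m and value of joint lever below 0.15 rad and y of post in the frame of lever_pivot above 0 m and z of stone in the frame of tester below 0.05 m and angle between carriage's own z axis and vertical below 0.08 rad and linear speed of carriage below 0.01 m/s); the robot touches nothing.
It fails at once if the carriage is lifted out of its track (stone more than 60 mm above the bench) (z of stone in the frame of tester above 0.06 m).
It fails at once if the torch is moved more than 20 mm or tipped (distance of torch from where it was at the start of the episode above 0.02 m or angle between torch's own z axis and vertical above 0.3 rad).
It fails at once if the jar is moved more than 20 mm or tipped (distance of jar from where it was at the start of the episode above 0.02 m or angle between jar's own z axis and vertical above 0.3 rad).
It fails at once if the carton is moved more than 20 mm or tipped (distance of carton from where it was at the start of the episode above 0.02 m or angle between carton's own z axis and vertical above 0.3 rad).
It also fails if it takes over 64 s, if anything falls off the work surface, if the arm or the gripper's body presses on something with over 40 N, if the wrist force passes 120 N, or if a joint passes its speed limit or range.

## Robot

A 7-joint arm with a two-finger parallel gripper is mounted at the origin on the work surface. World frame = base frame: x ahead of the robot, y to its left, z up, the work surface at z = 0. Lengths are in mm, angles in rad, forces in N, time in s.
With the tool pointing down it reaches from about 350 to 900 mm from the base axis. Payload 8.1 kg.
Tool frame: the origin (TCP) lies at the very end of the fingers, on their centre line; the grasp point (between the pads) lies grasp_offset behind it (grasp_offset is the distance from the TCP to the grasp point, in mm); y points along the fingers, z is the direction in which the jaws open and shut, and the axes are right-handed (so a half turn about y gives the same grasp; the last joint's range is limited). The gripper opens to 85 mm and grips with 20 to 120 N. Pads are 22 mm wide; open, the fingers measure 114 mm over their backs; the gripper's body (76 mm by 85 mm) begins 54 mm behind the grasp point. The pads swing forward as they close: fully open they stand 13 mm farther back than shut.
Start: joints at [-0.103, 0.434, 0.025, 1.573, -0.012, 1.134, -0.075], TCP at [625.013, -0.027, 231.323] pointing down, gripper open.
Joint ranges: [-2.62, 2.62], [-0.44, 2.09], [-1.27, 1.32], [0.08, 2.57], [-1.32, 4.46], [0.12, 2], [-2.74, 2.74]. Speed limits (rad/s): [2.22, 2.22, 3.01, 3.01, 3.14, 3.14, 3.14].

## Interface

Orientations are given as a unit quaternion [x, y, z, w].
In Python, from plant import * gives the robot as it stands.
- The arm moves only by the tool servo_tool, never from a script. Its argument "plan" is one flat list of numbers, 6 for each row, row after row: the shift along the tool's x, y, z normalised to -1 to 1, where 1 is 0.2 m, then the turn, a rotation vector about the tool's x, y, z normalised to -1 to 1, where 1 is pi/2 rad. A call has 1 to 20 rows; each row is the pose to reach, as a shift and turn from the pose commanded when the call began, along the tool's axes at that moment; what a row does not reach only later rows make up. A row lasts 1/12 s, in which the tool goes at most 41.7 mm and 7.16 degrees, less where a joint would pass 70% of its speed; a pose out of reach is approached as far as the arm can. A call with a number of a shift or a turn outside -1 to 1 is refused whole. A call with a gripper value outside its range is refused whole. "fingers" is the opening, from 0 (shut) to 1 (fully open), set as the call begins (left out, the last holds). The fingers move at their own pace and stop on an object; the grip force is fixed at half the most. Time passes only in rows, so rows that repeat a pose let the fingers close. It gives the time, the measured TCP pose, the force and the opening at its end, in the units of the state.
- read_state(): the state, without advancing time (a new reading comes with each control period).
- get_image(name): name is "scene" or "side" or "wrist"; returns a dict with "image" (480x640x3 uint8, red, green, blue), "intrinsics" (3x3 intrinsics, pixels), "world_from_camera" (4x4, takes a point from camera to world coordinates); the wrist camera has in their place "tool_from_camera" (4x4, takes a point from camera to tool coordinates, whose origin is the TCP and whose axes are the tool frame's). Camera axes: x right, y down, z forward; pixel columns grow to the right and rows downward; lengths in mm; the calibration is good to about 2 mm. A picture is of the moment at which its call begins: read the wrist's pose just before it. There is no depth.
- finish_job(): hands the job in, once; it reports no verdict.
Trained networks look in the newest picture that a camera, given by its name, has taken for a name from the list of things; names that differ only in an ending like _2 or _b are one class to them, and where a whole thing is asked for, a point or a joint stands for the part that bears it (a point fixed in the world has none). Each returns a list of dicts, best first, with "conf" (0 to 1); they miss things now and then, are a little off and sometimes report something else, mostly with a low value. They report only what shows in the picture. A call takes as long as a camera call. They do not tell look-alikes from the thing itself.
- regions_of(camera, target): "region" (480x640 bool, what is visible of it) and "location" ([column, row] in pixels, amid what is visible of it).
The state is a dict: "t": time; "qpos": joint angles; "joint_velocities": joint speeds; "joint_torque": joint torques, N m; "ee_pos": TCP position; "tcp_rot": TCP orientation; "contact_force": force on the tool from outside, world axes, zero at the start; "wrist_torque": the same for the moment, N m; "width": finger opening in mm.
Only numpy, scipy, OpenCV 4.12 (cv2) and the standard library are available. Lean on these libraries where they do the work, as an engineer would, in place of code of your own. Each camera call takes 0.05 s, during which the arm holds its last target. There are 200 camera calls.

## Working session

There is one attempt and no reset: what is moved stays moved. The work goes in short steps, Python scripts to look and compute and a tool call to move; the robot and the scene stay as the last step left them, time stands still between calls to the robot, and variables do not carry over. Pictures are saved under pics/ and viewed, about 8 in all and at most 12, crops included, and the job is handed in when it is done.

Besides the shell and the picture viewer there is one more tool, called after ">>>" as a command line: name --argument value ..., lists and objects as JSON in quotes. servo_tool: Moves the arm, as the interface text tells. Its arguments: {"type":"object","properties":{"plan":{"type":"array"},"fingers":{"type":"number"}},"required":["plan"]}

```bash
mkdir -p pics
cat > h.py <<'E'
from plant import *
import numpy as np, cv2
def ray(im,px,z):
    K=np.array(im["intrinsics"]);T=np.array(im["world_from_camera"])
    d=T[:3,:3]@np.linalg.solve(K,[px[0],px[1],1.]);o=T[:3,3]
    return o+d*(z-o[2])/d[2]
E
python3 - <<'E'
from h import *
s=read_state();print(s)
for c in ["scene","side"]:
    im=get_image(c);cv2.imwrite(f"pics/{c}0.png",im["image"][:,:,::-1])
    print(c,np.round(im["world_from_camera"],3).tolist(),np.array(im["intrinsics"])[0,0])
    for n,z in [("tester",30),("carriage",44),("stone",46),("post",80),("lever",54),("lever_knob",75),("lever_pivot",63),("torch",43),("jar",25),("carton",30)]:
        for r in regions_of(c,n)[:3]:
            print(n,round(r["conf"],2),np.round(r["location"]),r["region"].sum(),np.round(ray(im,r["location"],z)))
E
```

```text
{'t': 0.0, 'qpos': array([-0.10260907,  0.43524248,  0.02496197,  1.57406426, -0.01163155,
        1.13399991, -0.07511109]), 'joint_velocities': array([ 1.70030309e-04, -5.21503278e-06, -1.41779899e-03,  9.38953969e-04,
        2.17682084e-03,  6.63426183e-04, -3.66310608e-04]), 'joint_torque': array([ 8.97134169e-05, -6.70461059e+01,  1.02531374e+00, -3.16203833e+01,
        1.55155628e-02,  1.25530543e-02, -1.11555586e-06]), 'ee_pos': array([ 6.24509593e+02, -3.29473312e-02,  2.30526415e+02]), 'tcp_rot': array([ 0.50039986, -0.50038239,  0.49965474, -0.4995624 ]), 'contact_force': array([-0.22730336,  0.36680474,  0.63500607]), 'wrist_torque': array([-0.0027951 ,  0.02155883, -0.0719747 ]), 'width': 85.39150517567738}
scene [[-0.722, 0.528, -0.446, 959.195], [0.691, 0.566, -0.449, 400.162], [0.016, -0.633, -0.774, 728.042], [0.0, 0.0, 0.0, 1.0]] 474.74453547823407
tester 0.82 [303. 233.] 10047 [573. -29.  30.]
carriage 0.95 [383. 187.] 766 [379.   2.  44.]
carriage 0.77 [268. 194.] 669 [ 564. -141.   44.]
carriage 0.66 [323. 154.] 444 [ 399. -154.   44.]
stone 0.88 [322. 155.] 464
[... 805 characters left out ...]
   44.]
carriage 0.83 [438. 278.] 988 [347.  17.  44.]
carriage 0.67 [448. 218.] 799 [ 366. -150.   44.]
stone 0.92 [358. 197.] 782 [ 556. -140.   46.]
stone 0.68 [450. 219.] 755 [ 363. -146.   46.]
stone 0.63 [434. 280.] 1068 [351.  26.  46.]
post 0.97 [438. 279.] 1050 [342.  52.  80.]
post 0.64 [357. 195.] 764 [ 549. -108.   80.]
lever 0.8 [339. 217.] 465 [569. -60.  54.]
lever 0.65 [357. 199.] 764 [ 553. -124.   54.]
lever_knob 0.93 [336. 215.] 385 [569. -42.  75.]
lever_pivot 0.93 [336. 219.] 363 [568. -41.  63.]
torch 0.96 [251. 230.] 478 [722.  30.  43.]
torch 0.23 [338. 216.] 455 [575. -72.  43.]
jar 0.74 [302. 176.] 431 [ 708. -187.   25.]
carton 0.55 [278. 204.] 757 [711. -73.  30.]
```

Run:
```python
import cv2
a=cv2.imread("pics/scene0.png")[130:330,180:440]; cv2.imwrite("pics/a.png",cv2.resize(a,None,fx=3,fy=3,interpolation=2)[:600,:800])
a=cv2.imread("pics/side0.png")[140:340,220:480]; cv2.imwrite("pics/b.png",cv2.resize(a,None,fx=3,fy=3,interpolation=2))
```

```text
(no output)
```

View pics/a.png

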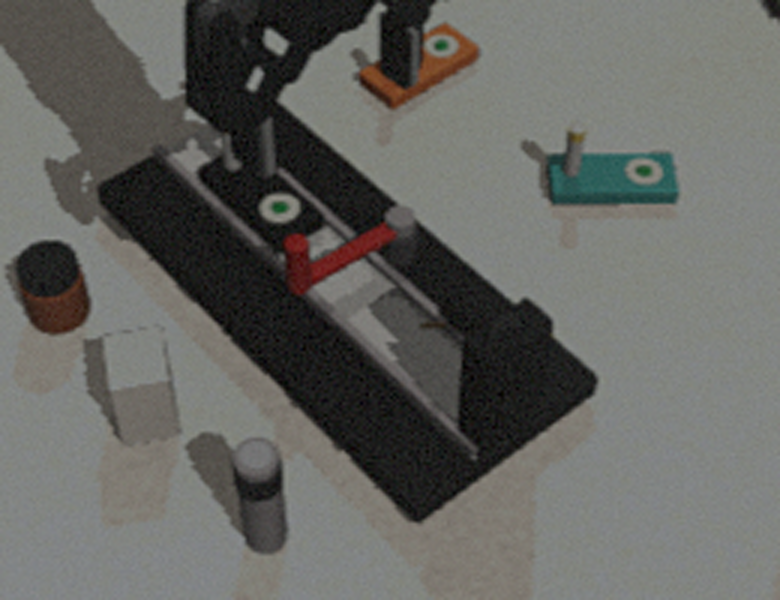

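View pics/b.png

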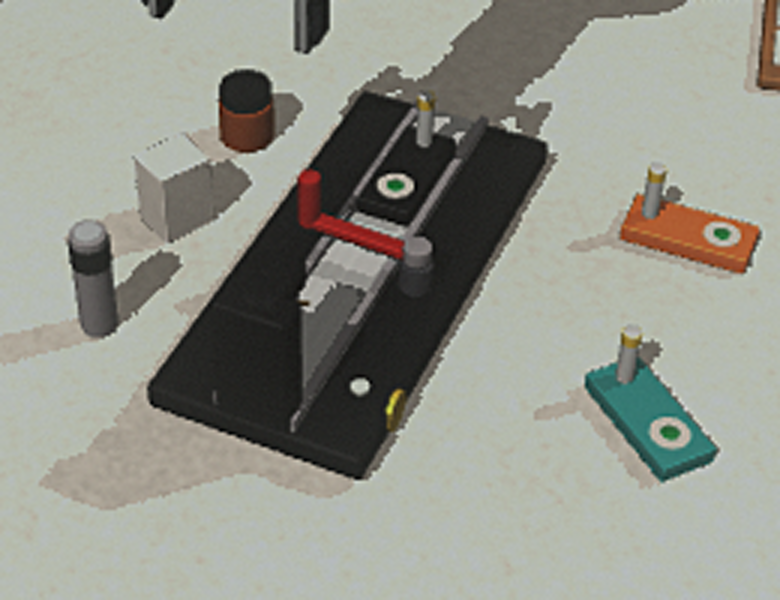

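The scene crop shows the lever closed with the knob at (297,240), pivot at (401,215), stone at (280,208) and needle tip at (425,322). In the side crop they are at (310,175), (417,240), (396,185) and (302,301), with the post at (425,98). The carriage is the black one at the robot's right. I'll fit the tester pose to these.

Run:
```python
from h import *
from scipy.optimize import least_squares
P={"scene":((180,130),{"knob":(297,240),"pivot":(401,215),"stone":(280,208),"tip":(425,322)}),
"side":((220,140),{"knob":(310,175),"pivot":(417,240),"stone":(396,185),"tip":(302,301),"post":(425,98)})}
ims={c:get_image(c) for c in P}
def tw(p,q):
    c,s=np.cos(p[2]),np.sin(p[2]);return np.array([p[0]+c*q[0]-s*q[1],p[1]+s*q[0]+c*q[1],q[2]])
def loc(p):
    return {"knob":(-45+80*np.cos(p[4]),-72-80*np.sin(p[4]),92),"pivot":(-45,-72,63),"stone":(0,p[3],46),"tip":(0,0,54),"post":(0,p[3]-52,87)}
def res(p):
    r=[];L=loc(p)
    for c,(o,d) in P.items():
        T=np.linalg.inv(np.array(ims[c]["world_from_camera"]));K=np.array(ims[c]["intrinsics"])
        for n,px in d.items():
            v=K@(T[:3,:3]@tw(p,L[n])+T[:3,3]);r+=list(v[:2]/v[2]-(np.array(px)/3+o))
    return r+[p[4]*5]
f=least_squares(res,[570,20,0,-120,0],loss="soft_l1");p=f.x
print(p,np.round(res(p),1))
for n,q in loc(p).items():print(n,np.round(tw(p,q)))
```

```text
[ 5.71944943e+02  1.68264589e+01 -4.99445282e-02 -1.39152526e+02
  3.73972952e-02] [-0.1  0.1 -0.2 -0.4  0.7 -0.4 -1.4  0.9 -0.3 -0.1  0.2  1.5 -0.7 -0.1
  2.2  0.9  0.1 -0.6  0.2]
knob [603. -60.  92.]
pivot [523. -53.  63.]
stone [ 565. -122.   46.]
tip [572.  17.  54.]
post [ 562. -174.   87.]
```

>>> servo_tool --plan '[0.15, 0, -0.15, 0, 0, 0, 0.3, -0.1, -0.25, 0, 0, 0, 0.3, -0.1, -0.25, 0, 0, 0, 0.3, -0.1, -0.25, 0, 0, 0]' --fingers 0

```text
t: 1.53
ee_pos: [574.7, -62.7, 252.8]
tcp_rot: [0.499, -0.5, 0.502, -0.499]
contact_force: [0.4, 0.6, -0.4]
width: 38.4
```

```bash
cat >> h.py <<'E'
from scipy.spatial.transform import Rotation as Ro
def wristpose(s,im):
    T=np.eye(4);T[:3,:3]=Ro.from_quat(s["tcp_rot"]).as_matrix();T[:3,3]=s["ee_pos"]
    im["world_from_camera"]=T@np.array(im["tool_from_camera"]);return im
def proj(im,p):
    T=np.linalg.inv(np.array(im["world_from_camera"]));v=np.array(im["intrinsics"])@(T[:3,:3]@np.array(p)+T[:3,3]);return v[:2]/v[2]
def tw(p,q):
    c,s=np.cos(p[2]),np.sin(p[2]);return np.array([p[0]+c*q[0]-s*q[1],p[1]+s*q[0]+c*q[1],q[2]])
E
python3 - <<'E'
from h import *
s=read_state();im=wristpose(s,get_image("wrist"));a=im["image"][:,:,::-1].copy()
print(s["t"],s["ee_pos"],s["width"],np.round(im["tool_from_camera"],2).tolist())
cv2.imwrite("pics/w_raw.png",a)
p=[571.9,16.8,-.05]
for q in [(35,-72,92),(-45,-72,63),(0,-139,46),(0,0,54),(0,-191,87),(22,0,36),(-22,0,36),(22,-255,36),(-22,-255,36)]:
    u=proj(im,tw(p,q));print(q,np.round(u));cv2.drawMarker(a,tuple(int(x) for x in u),(255,0,255),0,12,1)
cv2.imwrite("pics/w1.png",a)
E
```

```text
1.5333 [574.67484572 -62.69571344 252.81080198] 38.42778686233232 [[-0.0, 0.96, 0.27, -67.24], [-0.0, -0.27, 0.96, -142.59], [1.0, 0.0, 0.0, 0.9], [0.0, 0.0, 0.0, 1.0]]
(35, -72, 92) [355. 214.]
(-45, -72, 63) [266. 204.]
(0, -139, 46) [312. 268.]
(0, 0, 54) [318. 126.]
(0, -191, 87) [309. 334.]
(22, 0, 36) [341. 128.]
(-22, 0, 36) [295. 125.]
(22, -255, 36) [328. 362.]
(-22, -255, 36) [289. 361.]
```

View pics/w1.png

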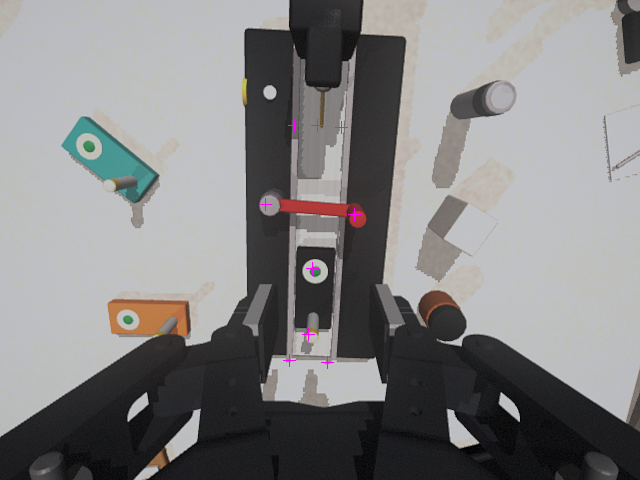

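The overlay agrees to about 3 px. The knob is at (355,209), the stone at (315,271) and the tip at (322,126), which puts the tester at about (574.5, 17) with yaw -0.05. Next I'll go to the +y side of the knob with the fingers shut.

>>> servo_tool --plan '[-0.194, 0.1, 0.147, 0, 0, 0, -0.194, 0.3, 0.147, 0, 0, 0, -0.194, 0.5, 0.147, 0, 0, 0, -0.194, 0.7, 0.147, 0, 0, 0, -0.194, 0.8, 0.147, 0, 0, 0, -0.194, 0.88, 0.147, 0, 0, 0, -0.194, 0.922, 0.147, 0, 0, 0, -0.194, 0.922, 0.147, 0, 0, 0, -0.194, 0.922, 0.147, 0, 0, 0]' --fingers 0

```text
t: 2.33
ee_pos: [604.8, -20.5, 67.0]
tcp_rot: [-0.5, 0.5, -0.5, 0.5]
contact_force: [-0.6, 0.5, 0.4]
width: -0.1
```

Run:
```python
from h import *
s=read_state();im=get_image("wrist");cv2.imwrite("pics/w2.png",im["image"][:,:,::-1]);print(s["ee_pos"],s["contact_force"],s["width"])
p=[574.5,17,-.05]
# tool path for opening, in tool units relative to now
for d in [0,10,20,30,45,60,75,85,90,93]:
    t=np.radians(d);k=np.array([-45+80*np.cos(t),-72-80*np.sin(t)]);tt=np.array([-np.sin(t),-np.cos(t)])
    off=8+14.5*abs(tt[0])+11*abs(tt[1]); off=min(off,24)
    w=tw(p,[*(k-off*tt),68])-s["ee_pos"]
    print(d,np.round(k-off*tt),np.round([-w[1]/200,w[0]/200],3))
```

```text
[604.77341061 -20.49162985  67.00822786] [-0.57401144  0.52947968  0.35341646] -0.1024909809530448
0 [ 35. -53.] [0.086 0.01 ]
10 [ 37. -65.] [0.146 0.02 ]
20 [ 38. -77.] [0.209 0.02 ]
30 [ 36. -91.] [0.277 0.007]
45 [  29. -112.] [ 0.377 -0.037]
60 [  16. -129.] [ 0.462 -0.105]
75 [  -1. -143.] [ 0.527 -0.193]
85 [ -15. -150.] [ 0.556 -0.262]
90 [ -22. -152.] [ 0.566 -0.302]
93 [ -26. -153.] [ 0.571 -0.32 ]
```

View pics/w2.png

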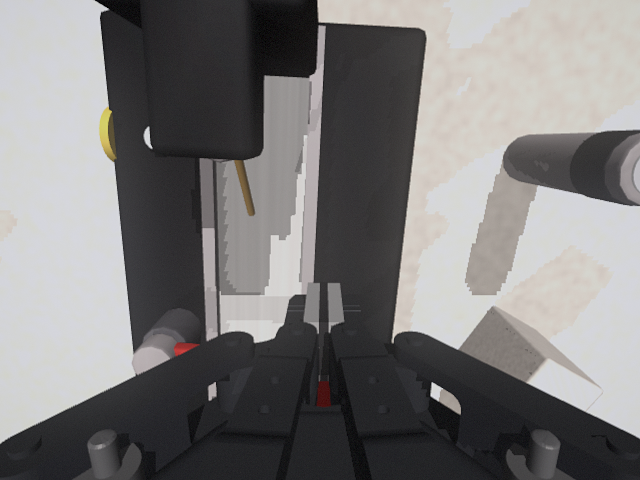

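The fingers are shut at z 67, and the red knob at (323,392) is straight behind them. The needle tip is at (250,213). I'll push along the arc.

>>> servo_tool --plan '[0.05, 0, 0.01, 0, 0, 0, 0.09, 0, 0.012, 0, 0, 0, 0.12, 0, 0.016, 0, 0, 0, 0.15, 0, 0.018, 0, 0, 0, 0.18, 0, 0.018, 0, 0, 0, 0.21, 0, 0.015, 0, 0, 0, 0.245, 0, 0.01, 0, 0, 0, 0.28, 0, 0.005, 0, 0, 0, 0.31, 0, -0.005, 0, 0, 0, 0.345, 0, -0.02, 0, 0, 0, 0.377, 0, -0.037, 0, 0, 0]'

```text
t: 3.3
ee_pos: [596.4, -97.0, 66.8]
tcp_rot: [-0.5, 0.5, -0.5, 0.5]
contact_force: [-0.4, 1.6, 0.2]
width: 0.1
```

Run:
```python
from h import *
s=read_state();im=get_image("side");cv2.imwrite("pics/s1.png",cv2.resize(im["image"][140:340,220:480,::-1],None,fx=3,fy=3,interpolation=2));print(s["ee_pos"],s["contact_force"])
for n,z in [("lever",54),("lever_knob",92)]:
    for r in regions_of("side",n)[:2]: print(n,r["conf"],r["location"],ray(im,r["location"],z))
```

```text
[596.38066989 -97.03166155  66.78571179] [-0.44914073  1.63487529  0.18023762]
lever 0.71 [347.0, 207.5] [563.74598477 -92.54550125  54.        ]
lever_knob 0.86 [351.3, 208.6] [540.41753696 -51.57164704  92.        ]
```

View pics/s1.png

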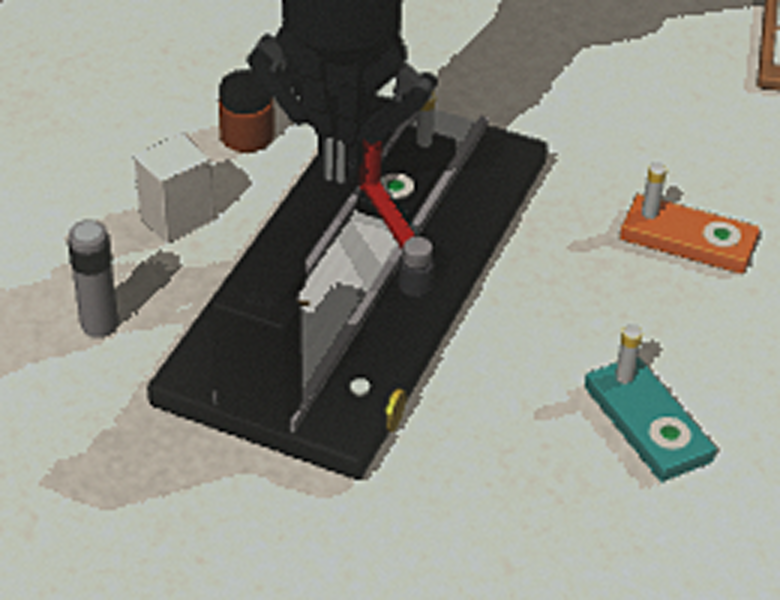

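The lever is at roughly 50° and moving with the fingers (knob near (372,155)). I'll continue to the open stop.

>>> servo_tool --plan '[0.05, 0, -0.035, 0, 0, 0, 0.085, 0, -0.068, 0, 0, 0, 0.12, 0, -0.11, 0, 0, 0, 0.15, 0, -0.156, 0, 0, 0, 0.17, 0, -0.2, 0, 0, 0, 0.18, 0, -0.23, 0, 0, 0, 0.185, 0, -0.255, 0, 0, 0, 0.187, 0, -0.275, 0, 0, 0, 0.187, 0, -0.275, 0, 0, 0]'

```text
t: 4.2
ee_pos: [542.4, -134.3, 67.3]
tcp_rot: [0.5, -0.499, 0.501, -0.5]
contact_force: [1.6, 0.1, 0.6]
width: -0.2
```

>>> servo_tool --plan '[0, 0, -0.01, 0, 0, 0, 0, 0, -0.02, 0, 0, 0, 0, 0, -0.02, 0, 0, 0]'

```text
t: 4.45
ee_pos: [541.9, -134.1, 67.8]
tcp_rot: [0.499, -0.498, 0.502, -0.502]
contact_force: [12.9, -0.9, -6.1]
width: -0.2
```

Force rose to 13 N with no further motion, so the lever is at its stop. I'll back off, lift, and go behind the post.

>>> servo_tool --plan '[0, 0, 0.05, 0, 0, 0, 0, -0.15, 0.05, 0, 0, 0, 0, -0.3, 0.08, 0, 0, 0, 0.1, -0.4, 0.115, 0, 0, 0, 0.25, -0.4, 0.115, 0, 0, 0, 0.4, -0.4, 0.115, 0, 0, 0, 0.4, -0.4, 0.115, 0, 0, 0, 0.4, -0.4, 0.115, 0, 0, 0]'

```text
t: 5.12
ee_pos: [560.1, -216.0, 146.6]
tcp_rot: [-0.5, 0.501, -0.501, 0.499]
contact_force: [-0.3, 0.1, 0.2]
width: 0.1
```

Run:
```python
from h import *
s=read_state();im=wristpose(s,get_image("wrist"));a=im["image"][:,:,::-1].copy();print(s["t"],s["ee_pos"],s["contact_force"])
p=[574.5,17,-.05]
for q in [(-45,-152,92),(-45,-72,63),(0,-142,46),(0,-194,87),(0,0,54)]:
    u=proj(im,tw(p,q));print(q,np.round(u));cv2.drawMarker(a,tuple(int(x) for x in u),(255,0,255),0,12,1)
cv2.imwrite("pics/w3.png",a)
```

```text
5.1167 [ 560.12012562 -215.99488581  146.58721412] [-0.27171765  0.13923942  0.21263168]
(-45, -152, 92) [246. 107.]
(-45, -72, 63) [256. -47.]
(0, -142, 46) [333. 100.]
(0, -194, 87) [330. 192.]
(0, 0, 54) [ 348. -201.]
```

View pics/w3.png

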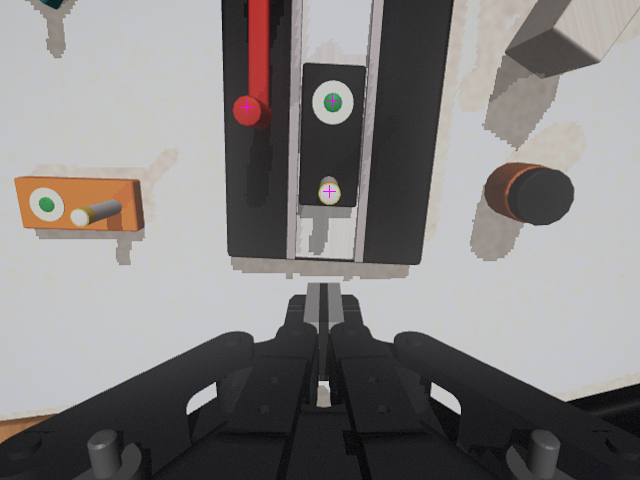

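The model matches closely: post at (330,191), stone at (333,102), and the lever lying open beside the track. I'll lower behind the post, then push slowly.

>>> servo_tool --plan '[0, 0.15, 0.024, 0, 0, 0, 0, 0.3, 0.024, 0, 0, 0, 0, 0.395, 0.024, 0, 0, 0, 0, 0.395, 0.024, 0, 0, 0, -0.05, 0.395, 0.025, 0, 0, 0, -0.1, 0.395, 0.026, 0, 0, 0, -0.13, 0.395, 0.028, 0, 0, 0, -0.17, 0.395, 0.03, 0, 0, 0, -0.22, 0.395, 0.032, 0, 0, 0, -0.28, 0.395, 0.034, 0, 0, 0, -0.34, 0.395, 0.037, 0, 0, 0, -0.4, 0.395, 0.04, 0, 0, 0, -0.46, 0.395, 0.043, 0, 0, 0, -0.51, 0.395, 0.046, 0, 0, 0, -0.55, 0.395, 0.048, 0, 0, 0, -0.58, 0.395, 0.049, 0, 0, 0, -0.6, 0.395, 0.05, 0, 0, 0, -0.615, 0.395, 0.05, 0, 0, 0, -0.625, 0.395, 0.05, 0, 0, 0, -0.625, 0.395, 0.05, 0, 0, 0]'

```text
t: 6.83
ee_pos: [570.9, -88.8, 67.8]
tcp_rot: [-0.5, 0.5, -0.5, 0.5]
contact_force: [-0.1, 0.9, 0.2]
width: 0.0
```

```bash
cat >> h.py <<'E'
def look(name):
    s=read_state();im=wristpose(s,get_image("wrist"));a=im["image"][:,:,::-1].copy();print(s["t"],s["ee_pos"],s["contact_force"])
    p=[574.5,17,-.05]
    u=proj(im,tw(p,(0,0,54)));v=proj(im,tw(p,(0,0,46)));print("pred tip",u,"pred stone goal",v)
    h=cv2.cvtColor(im["image"],cv2.COLOR_RGB2HSV);m=(cv2.inRange(h,(45,100,40),(85,255,255)))
    n,l,st,ce=cv2.connectedComponentsWithStats(m)
    for i in range(1,n):
        if st[i,4]>60: print("green",np.round(ce[i],1),st[i].tolist(),"tester xy",np.round(Ro.from_euler("z",.05).as_matrix()@(ray(im,ce[i],46)-[574.5,17,0]),1))
    for q,c in((u,(255,0,255)),(v,(255,255,0))):cv2.drawMarker(a,tuple(int(x) for x in q),c,0,10,1)
    cv2.imwrite(f"pics/{name}.png",a)
E
python3 -c "
from h import *
look('w4')"
```

```text
6.8333 [570.92444144 -88.75094128  67.83731232] [-0.14924713  0.93184757  0.20828936]
pred tip [329.83171984  37.17239492] pred stone goal [329.47391655  42.5256945 ]
green [321.5 136. ] [309, 123, 26, 27, 533] tester xy [ -1.4 -36.9  46. ]
```

View pics/w4.png

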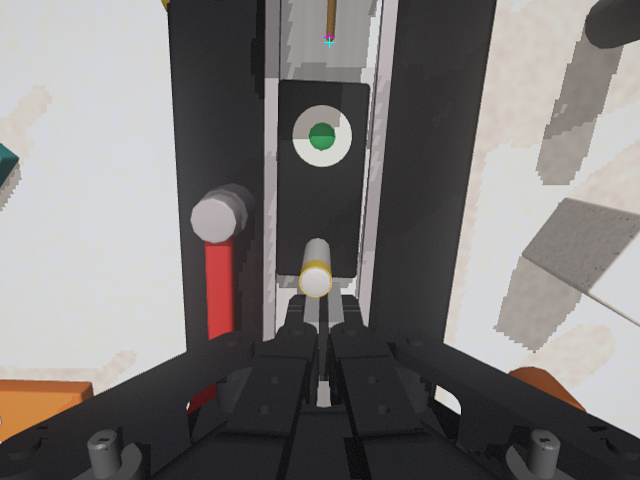

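The tip at (330,39) is right on the prediction. The stone at (321,136) is about 37 mm short, so I'll push 33 mm.

>>> servo_tool --plan '[-0.03, 0, 0.001, 0, 0, 0, -0.06, 0, 0.003, 0, 0, 0, -0.09, 0, 0.004, 0, 0, 0, -0.115, 0, 0.006, 0, 0, 0, -0.135, 0, 0.007, 0, 0, 0, -0.15, 0, 0.008, 0, 0, 0, -0.16, 0, 0.008, 0, 0, 0, -0.165, 0, 0.008, 0, 0, 0, -0.165, 0, 0.008, 0, 0, 0]'

```text
t: 7.63
ee_pos: [572.6, -55.7, 67.9]
tcp_rot: [-0.5, 0.5, -0.5, 0.5]
contact_force: [0.5, 0.4, -0.0]
width: -0.2
```

```bash
python3 -c "
from h import *
look('w5')"
```

```text
7.6333 [572.61898233 -55.6951712   67.92925134] [ 0.47247323  0.41407578 -0.01887435]
pred tip [325.30764103 126.31056125] pred stone goal [325.18804955 126.98662247]
green [320.3 136.7] [308, 123, 26, 27, 478] tester xy [-1.9 -4.2 46. ]
```

View pics/w5.png

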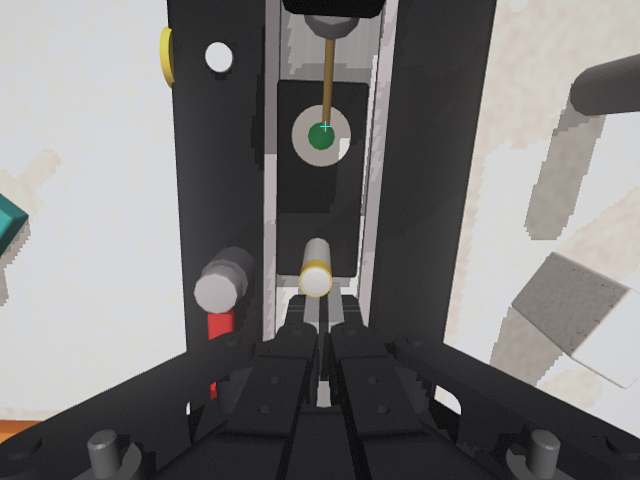

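The stone disc is centred at about (321,135) and the tip at (326,127), so about 4 mm remain. I'll push that.

>>> servo_tool --plan '[-0.006, 0, 0, 0, 0, 0, -0.012, 0, 0.001, 0, 0, 0, -0.018, 0, 0.001, 0, 0, 0, -0.02, 0, 0.001, 0, 0, 0, -0.02, 0, 0.001, 0, 0, 0, -0.02, 0, 0.001, 0, 0, 0, -0.02, 0, 0.001, 0, 0, 0]'

```text
t: 8.27
ee_pos: [572.9, -52.0, 68.0]
tcp_rot: [0.5, -0.5, 0.5, -0.5]
contact_force: [0.2, -0.8, 0.2]
width: -0.1
```

```bash
python3 -c "
from h import *
look('w6')"; python3 -c "
import cv2
a=cv2.imread('pics/w6.png')[60:300,180:460];cv2.imwrite('pics/w6c.png',cv2.resize(a,None,fx=2.5,fy=2.5))"
```

```text
8.2667 [572.91148849 -52.0254514   67.97391102] [ 0.18331466 -0.84966713  0.1961134 ]
pred tip [324.53063167 135.55363314] pred stone goal [324.4461569  135.77181395]
green [319.3 137.5] [308, 123, 26, 27, 404] tester xy [-2.2 -0.8 46. ]
```

View pics/w6c.png

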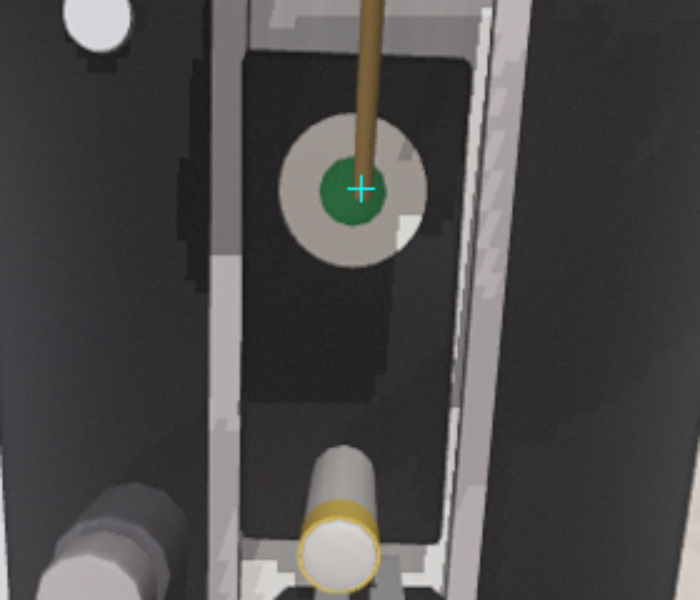

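Seen in the crop, the tip at (364,198) lies over the stone at (353,190), about 2 mm off. Now I'll retreat, lift, and go to the -x side of the open knob.

>>> servo_tool --plan '[0.05, 0, 0, 0, 0, 0, 0.15, 0, 0, 0, 0, 0, 0.19, -0.1, 0, 0, 0, 0, 0.19, -0.25, 0, 0, 0, 0, 0.19, -0.34, 0, 0, 0, 0, 0.28, -0.34, -0.15, 0, 0, 0, 0.38, -0.34, -0.3, 0, 0, 0, 0.405, -0.34, -0.44, 0, 0, 0, 0.405, -0.34, -0.44, 0, 0, 0, 0.405, -0.2, -0.44, 0, 0, 0, 0.405, -0.05, -0.44, 0, 0, 0, 0.405, 0, -0.44, 0, 0, 0, 0.405, 0, -0.44, 0, 0, 0]'

```text
t: 9.4
ee_pos: [482.9, -132.8, 65.8]
tcp_rot: [-0.501, 0.501, -0.499, 0.499]
contact_force: [-0.2, -0.3, 0.7]
width: 0.3
```

Run:
```python
from h import *
s=read_state();print(s["ee_pos"],s["contact_force"],s["t"])
p=[574.5,17,-.05]
for d in [90,75,60,45,30,20,10,5,0]:
    t=np.radians(d);k=np.array([-45+80*np.cos(t),-72-80*np.sin(t)]);tt=np.array([np.sin(t),np.cos(t)])
    off=min(24,8+14.5*abs(tt[0])+11*abs(tt[1]))
    w=tw(p,[*(k-off*tt),68])-s["ee_pos"];print(d,np.round(k-off*tt),np.round([-w[1]/200,w[0]/200],3))
```

```text
[ 482.94650628 -132.84400454   65.82095531] [-0.1828288  -0.32519693  0.72905427] 9.4
90 [ -68. -152.] [-0.007  0.083]
75 [ -47. -155.] [0.015 0.182]
60 [ -26. -153.] [0.01  0.291]
45 [  -5. -146.] [-0.024  0.394]
30 [  12. -133.] [-0.083  0.486]
20 [  22. -121.] [-0.138  0.538]
10 [  30. -107.] [-0.208  0.581]
5 [ 33. -99.] [-0.246  0.597]
0 [ 35. -91.] [-0.286  0.61 ]
```

>>> servo_tool --plan '[0, -0.01, 0.05, 0, 0, 0, 0.005, -0.01, 0.085, 0, 0, 0, 0.01, -0.01, 0.13, 0, 0, 0, 0.015, -0.01, 0.18, 0, 0, 0, 0.015, -0.01, 0.235, 0, 0, 0, 0.01, -0.01, 0.29, 0, 0, 0, -0.005, -0.01, 0.345, 0, 0, 0, -0.024, -0.01, 0.394, 0, 0, 0, -0.053, -0.01, 0.442, 0, 0, 0, -0.083, -0.01, 0.486, 0, 0, 0, -0.11, -0.01, 0.513, 0, 0, 0, -0.138, -0.01, 0.538, 0, 0, 0, -0.17, -0.01, 0.56, 0, 0, 0, -0.208, -0.01, 0.581, 0, 0, 0, -0.23, -0.01, 0.59, 0, 0, 0, -0.25, -0.01, 0.598, 0, 0, 0, -0.265, -0.01, 0.603, 0, 0, 0, -0.275, -0.01, 0.606, 0, 0, 0, -0.275, -0.01, 0.606, 0, 0, 0]'

```text
t: 10.98
ee_pos: [606.1, -77.5, 70.0]
tcp_rot: [-0.5, 0.5, -0.5, 0.5]
contact_force: [0.3, -0.7, -0.5]
width: -0.0
```

>>> servo_tool --plan '[-0.01, 0, 0.002, 0, 0, 0, -0.02, 0, 0.002, 0, 0, 0, -0.02, 0, 0.002, 0, 0, 0]'

```text
t: 11.23
ee_pos: [606.2, -76.8, 70.0]
tcp_rot: [0.5, -0.5, 0.501, -0.499]
contact_force: [0.4, -7.1, -0.6]
width: -0.4
```

>>> servo_tool --plan '[-0.008, 0, 0, 0, 0, 0, -0.015, 0, 0, 0, 0, 0, -0.015, 0, 0, 0, 0, 0]'

```text
t: 11.48
ee_pos: [606.2, -76.6, 70.1]
tcp_rot: [0.5, -0.5, 0.503, -0.498]
contact_force: [-0.2, -14.1, -0.3]
width: 0.0
```

>>> servo_tool --plan '[0.05, 0, 0, 0, 0, 0, 0.15, 0, 0, 0, 0, 0, 0.2, -0.15, 0, 0, 0, 0, 0.2, -0.35, 0, 0, 0, 0, 0.2, -0.55, 0, 0, 0, 0, 0.2, -0.7, -0.1, 0, 0, 0, 0.1, -0.7, -0.17, 0, 0, 0, 0.1, -0.7, -0.17, 0, 0, 0, 0.1, -0.7, -0.17, 0, 0, 0]'

```text
t: 12.23
ee_pos: [572.1, -89.9, 210.6]
tcp_rot: [-0.5, 0.5, -0.5, 0.501]
contact_force: [0.6, -0.4, -0.6]
width: 0.0
```

```bash
python3 -c "
from h import *
look('w7')"
```

```text
12.2333 [572.13015945 -89.89856738 210.64727841] [ 0.62373167 -0.40145873 -0.58498531]
pred tip [324.80173323  86.63847232] pred stone goal [324.73751399  88.08802421]
green [322.2  89.2] [316, 82, 14, 14, 130] tester xy [-1.9 -0.9 46. ]
green [ 57.2 113.9] [51, 108, 13, 13, 125] tester xy [-213.3  -30.6   46. ]
green [104.3 314.3] [99, 310, 11, 10, 77] tester xy [-194.6 -206.6   46. ]
```

View pics/w7.png

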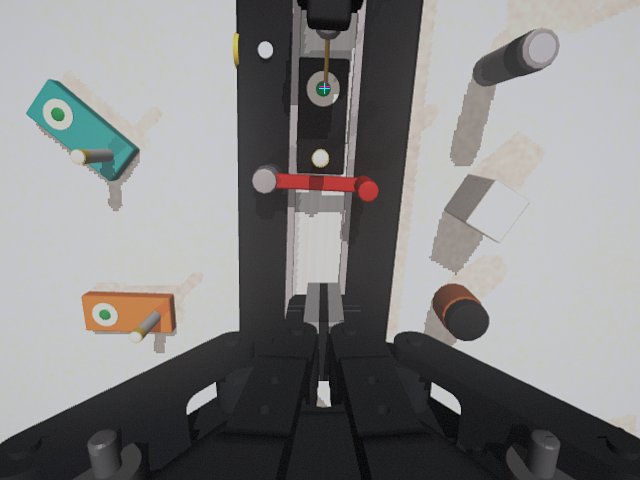

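The lever is closed (knob (368,189), pivot (265,180)), with the post at (320,158) beyond it. The stone is under the needle at (322,89), the bystanders are still standing, and the arm is clear. I'll hand the job in.

```bash
python3 -c "
from plant import *
print(finish_job())"
```

```text
the job is handed in; nothing more can be done
None
```

The job is done and handed in at about 12 s of the 64 s allowed. `finish_job` reports no verdict.

- **Lever opened:** I pushed the red lever with shut fingers to its open stop. The force rose to 13 N with no further motion, and the camera showed the bar beside the track.
- **Carriage pushed:** I pushed the carriage by its post in three steps and checked the stone against the needle with the wrist camera after each one.
- **Lever closed:** I pushed the lever back until it met its closed stop, at 14 N with no further motion.

The last wrist picture, taken with the arm clear, shows:

- **Stone:** about 2 mm from the needle tip seen from above. Nearly all of that is sideways, from the carriage's play between the guides. My measurements of the offset along the track vary from about 1 mm short of the tip to about 1 mm past it, well inside the 5 mm limit.
- **Lever and post:** the lever is closed across the track, with the post beyond it.
- **Bystanders:** the torch, jar and carton are standing and look unmoved by eye; I did not measure their positions again.

No check failed.

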